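# Press a die insert home against the sprung gauge plunger

## Task

Pick up the die insert with the raised nib and set it down flat on the narrow rail of the checking fixture, nib up and lying lengthwise along the rail, still clear of the gauge plunger. Then slide it along the rail against the sprung plunger until its end is square and flush on the hard stop, and keep pressing it there, firmly but without forcing it, for the reading: the program finishes while the gripper still holds it home. Leave the other things on the bench where they are.

Things in the scene. Friction and masses are not known exactly. Their poses are not given: they have to be found in the camera images.
- insert: Steel die insert to be gauged: a block 72 (its x) x 34 (its y) x 26 mm high, with a nib 14 x 20 x 12 mm in the middle of its top and a screw on either side of the nib; about 0.5 kg. It may go on the rail either way round. Origin: centre of the underside. It lies flat on the bench, on one side of the fixture.
- plain_insert: Another steel insert, to be left alone: 100 x 34 x 26 mm, flat top with three screws and no nib, 0.7 kg. Origin: centre of the underside. It lies flat on the bench on the other side of the fixture.
- rail_point (a point): Point on the centre line of the rail's top, 42 mm above the bench: an insert centred here is fully supported and its leading end is 25 mm clear of the plunger. Axes of the fixture: x points along the rail towards the plunger and the stop (roughly away from the robot), z up. The fixture stands fixed on the bench; its place and heading vary.
- rail: The rail: a steel bar 135 mm long, 16 mm wide, its top level and 42 mm above the bench, on a base plate 250 x 90 x 12 mm (so the rail stands 30 mm proud of the plate). It runs from 60 mm before rail_point up to the stop face. Origin: centre of its underside, on the plate; x along the rail to the stop.
- anvil: The hard stop: a fixed steel block 50 mm wide across the rail and 30 mm thick, its face square to the rail, its top 24 mm above the rail's top. Behind it a dial gauge of the same height. Origin: on the base plate, under the middle of the stop face; x points along the rail, into the block.
- stop_face (a point): Centre of the stop face, on the plunger's axis, 13 mm above the rail's top and 75 mm from rail_point along the rail. The insert is home when its end face touches this face: its origin is then 36 mm before it. Axes as rail_point.
- plunger_tip (a point): Tip of the sprung plunger, a round steel pin of 12 mm diameter that stands 14 mm out of the stop face when free, along the rail towards the insert, 13 mm above the rail's top.
- plunger (a joint): How far the plunger is pushed in, m: 0 free, 0.014 when its tip is flush with the stop face. Its spring takes about 3 N to start and about 8 N when flush, and pushes the insert back if it is let go; friction on the rail adds 2 to 6 N under the insert's own weight, and much more if the insert is pressed down while it slides.
- cup: Small dark steel bowl, 72 mm wide, 42 mm high; bystander. Origin: centre of the underside.
- ball_cage: Blue ball cage standing upright, 38 mm wide, 75 mm high; bystander. Origin: centre of the underside.
- hammer: Brass hammer with a wooden handle lying on the bench; bystander.
- wrench: Steel wrench lying on the bench; bystander.
- oilstone: Reddish oilstone, 150 x 50 x 25 mm, lying on the bench; bystander. Origin: centre of the underside.
- punch_plate: Dark steel plate with holes, 110 x 80 x 16 mm, lying on the bench; bystander. Origin: centre of the underside.
Not all that is in view belongs to the job. Leave any brown or green look-alike of the insert alone.

How it is judged:
By the outcome, as a careful person would: the job done as asked, in the order asked, and still so for the second after the job is handed in, while the arm keeps its last pose, push and grip.
It also fails if it takes over 61 s, if anything falls off the work surface, if the arm or the gripper's body presses on something with over 40 N, if the wrist force passes 120 N, or if a joint passes its speed limit or range.

## Robot

A 7-joint arm with a two-finger parallel gripper is mounted at the origin on the work surface. World frame = base frame: x ahead of the robot, y to its left, z up, the work surface at z = 0. Lengths are in mm, angles in rad, forces in N, time in s.
With the tool pointing down it reaches from about 400 to 900 mm from the base axis. Payload 5.6 kg.
Tool frame: the origin (TCP) lies midway between the tips of the shut fingers; the grasp point (between the pads) lies 19 mm behind it; x points along the fingers, y is the direction in which the jaws open and shut, and the axes are right-handed (so a half turn about x gives the same grasp; the last joint's range is limited). The gripper opens to 92 mm and grips with 3 to 60 N. Pads are 20 mm wide; open, the fingers measure 128 mm over their backs; the gripper's body (75 mm by 189 mm) begins 69 mm behind the grasp point.
Start: joints at [1.303, 0.468, -0.012, 1.603, 0.006, 1.071, -0.056], TCP at [144.849, -633.662, 214.592] pointing down, gripper open.
Joint ranges: [-2.53, 2.53], [-0.31, 2.02], [-1.57, 1.55], [0.28, 2.44], [-1.29, 4.43], [0.15, 1.84], [-2.92, 2.92]. Speed limits (rad/s): [2.57, 2.57, 3.14, 3.14, 3.14, 3.14, 3.14].

## Interface

Orientations are given as a rotation vector (axis times angle).
In Python, from cell import robot, grip, kin, viewer gives the robot as it stands. Calls block until the motion is done:
- robot.movep(position, orientation): joint-space move of the TCP to a pose.
- robot.servo_line(position, feed=150, rotation=None): straight line of the TCP; rotation=None keeps the orientation; feed is the mean speed in mm/s.
- robot.goto_joints(angles): joint-space move.
- grip(opening, newtons=None): opening from 0.0 (shut) to 1.0 (fully open); newtons is the grip in N (None keeps the last); returns when the fingers have stopped.
- robot.hold(seconds).
- kin.ik(position, orientation): joint angles nearest the present ones, or None.
- robot.observe(): the state.
- viewer.read_camera(name): name is "scene" or "top"; returns the picture (400x640x3 uint8, red, green, blue); there is no depth.
- viewer.camera_info(name): a dict with "camera_matrix" (3x3 intrinsics, pixels), "k1" (the pictures are not rectified: a ray, as slopes to the right and down, at radius r is drawn at 1 + k1 r^2 times it, then the intrinsics apply), "R" (3x3) and "t" (3): a world point X has camera coordinates R X + t. Camera axes: x right, y down, z forward; pixel columns grow to the right and rows downward; lengths in mm; the calibration is good to about 2 mm. A picture is of the moment at which its call begins. camera_info takes no time and is no camera call.
A pose or a line that the arm cannot do raises robot.IKError and nothing moves.
- robot.job_done(): hands the job in, once; it reports no verdict.
Trained networks look in the newest picture that a camera, given by its name, has taken for a name from the list of things; names that differ only in an ending like _2 or _b are one class to them, and where a whole thing is asked for, a point or a joint stands for the part that bears it (a point fixed in the world has none). Each returns a list of dicts, best first, with "confidence" (0 to 1); they miss things now and then, are a little off and sometimes report something else, mostly with a low value. They report only what shows in the picture. A call takes as long as a camera call. They do not tell look-alikes from the thing itself.
- viewer.silhouettes(name, camera): "mask" (400x640 bool, what is visible of it).
- viewer.pinpoint(name, camera): "at" ([x, y, z] in mm, in the coordinates of the camera as it stood for that picture, good to about 4 mm: a listed point, or the origin of a listed thing).
The state is a dict: "t": time; "joints": joint angles; "joint_velocities": joint speeds; "joint_torque": joint torques, N m; "tcp_pos": TCP position; "tcp_rot": TCP orientation; "contact_force": force on the tool from outside, world axes, zero at the start; "wrist_torque": the same for the moment, N m; "grip_width": opening from 0.0 (shut) to 1.0 (fully open).
Only numpy, scipy, OpenCV 4.12 (cv2) and the standard library are available. Lean on these libraries where they do the work, as an engineer would, in place of code of your own. Each camera call takes 0.05 s, during which the arm holds its last target.

## Working session

There is one attempt and no reset: what is moved stays moved. The work goes in short steps, each a Python script; the robot and the scene stay as the last script left them, time stands still between calls to the robot, and variables do not carry over. Pictures are saved under pics/ and viewed, and the job is handed in when it is done.

```bash
ls; mkdir -p pics
python3 - <<'E'
from cell import robot, grip, kin, viewer
import cv2
for n in ("scene","top"):
    im=viewer.read_camera(n); cv2.imwrite(f"pics/{n}0.png",im[:,:,::-1])
    c=viewer.camera_info(n); print(n,c)
s=robot.observe(); print(s)
E
```

```text
pics
scene {'camera_matrix': array([[399.8154427 ,   0.        , 320.08483948],
       [  0.        , 399.8154427 , 197.85000479],
       [  0.        ,   0.        ,   1.        ]]), 'k1': -0.03362916021519068, 'R': array([[ 0.74233886,  0.66995987,  0.00931585],
       [ 0.47753391, -0.51926902, -0.70874611],
       [-0.46999401,  0.53057842, -0.70540213]]), 't': array([-414.70458385, -218.06916786, 1519.73881175])}
top {'camera_matrix': array([[463.02018281,   0.        , 319.26182817],
       [  0.        , 463.02018281, 196.93658172],
       [  0.        ,   0.        ,   1.        ]]), 'k1': -0.10874052655101879, 'R': array([[ 0.02639443, -0.99935954, -0.02416279],
       [-0.99505465, -0.02394999, -0.0963983 ],
       [ 0.09575786,  0.02658768, -0.99504951]]), 't': array([   8.95504118,  544.208183  , 1306.23645099])}
{'t': 0.1, 'joints': array([ 1.30300543,  0.46827337, -0.01158416,  1.60352589,  0.00599449,
        1.07141231, -0.05628376]), 'joint_velocities': array([-0.0020609 , -0.00300614, -0.00104221, -0.00253206,  0.00076794,
        0.00109238,  0.00027834]), 'joint_torque': array([ 3.91195563e-04, -5.21643877e+01, -1.27530508e-02, -2.44364172e+01,
       -5.68311161e-02,  1.40995521e-02,  3.40667782e-05]), 'tcp_pos': array([ 144.6934318 , -633.15030329,  213.74815335]), 'tcp_rot': array([ 2.10289005,  0.23896661, -2.10351446]), 'contact_force': array([ 1.07660395, -0.36499693,  0.2384026 ]), 'wrist_torque': array([-0.00684311, -0.00185755, -0.03932341]), 'grip_width': 0.9968502981905204}
```

View pics/scene0.png

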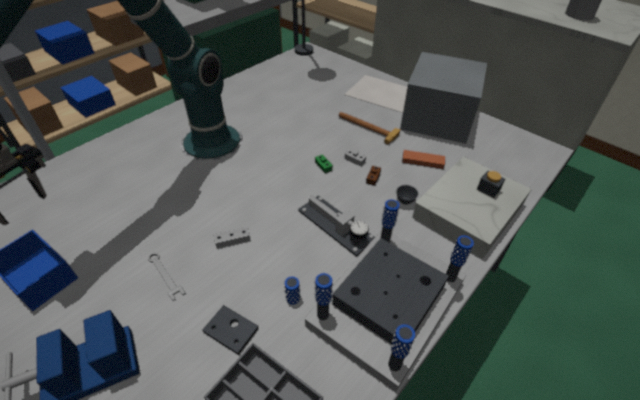

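View pics/top0.png

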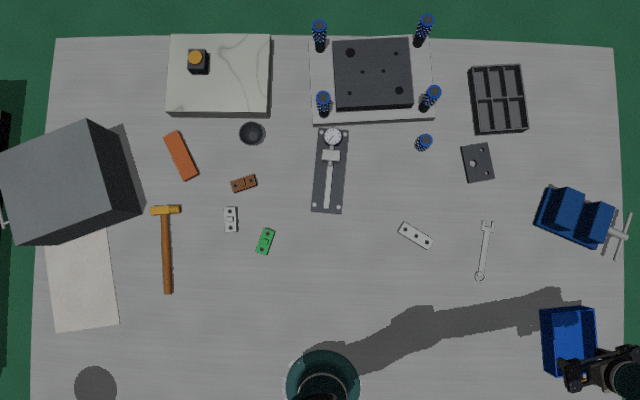

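The top view shows a grey insert at (231,219), which is the likely target. A brown look-alike sits at (244,184), a green one at (265,241), and the long plain insert at (415,235). The fixture runs from (327,212) to the stop at about (331,155). Next I'll crop in close and run the networks.

```bash
cat > h.py <<'E'
import numpy as np, cv2
from cell import robot, grip, kin, viewer
from scipy.spatial.transform import Rotation as Ro
def proj(X,n):
    c=viewer.camera_info(n);X=np.atleast_2d(X);p=X@c['R'].T+c['t'];s=p[:,:2]/p[:,2:];r2=(s**2).sum(1,keepdims=True)
    s=s*(1+c['k1']*r2);K=c['camera_matrix'];return s*[K[0,0],K[1,1]]+[K[0,2],K[1,2]]
def unproj(uv,z,n):
    c=viewer.camera_info(n);K=c['camera_matrix']
    u=cv2.undistortPoints(np.array(uv,float).reshape(-1,1,2),K,np.array([c['k1'],0,0,0,0.]),).reshape(-1,2)
    d=np.c_[u,np.ones(len(u))]@c['R'];o=-c['R'].T@c['t']
    return o+d*((z-o[2])/d[:,2])[:,None]
def c2w(p,n):
    c=viewer.camera_info(n);return c['R'].T@(np.array(p)-c['t'])
E
python3 - <<'E'
from h import *
np.set_printoptions(precision=1,suppress=True)
ims={n:viewer.read_camera(n) for n in("scene","top")}
for n in ims:
    for th in ("insert","plain_insert","rail_point","stop_face","plunger_tip","anvil","rail"):
        for d in viewer.pinpoint(th,n)[:4]:
            w=c2w(d['at'],n);print(n,th,round(d['confidence'],2),w,proj(w,n)[0])
a=ims['top'][160:260,190:290,::-1]; b=ims['top'][115:225,295:360,::-1]; c=ims['scene'][140:190,310:390,::-1]; d=ims['scene'][185:255,290:390,::-1]
def sc(x,w,h): return cv2.resize(x,(w,h),interpolation=cv2.INTER_CUBIC)
cv2.imwrite('pics/crop1.png',np.vstack([np.hstack([sc(a,300,300),sc(b,177,300)]),np.hstack([sc(c,277,200),sc(d,200,200)])]) if False else np.hstack([sc(a,400,400),sc(b,236,400)]))
cv2.imwrite('pics/crop2.png',np.hstack([sc(c,400,250),sc(d,357,250)]))
E
```

```text
scene insert 0.72 [473.  277.8  -1.8] [353.9 160.5]
scene plain_insert 0.43 [472.  277.7   1.6] [353.8 159.7]
scene rail_point 0.72 [572.    0.4  44.2] [323.6 205.6]
scene rail_point 0.66 [472.8 277.9   1.7] [354.  159.7]
scene stop_face 0.61 [644.5  -1.5  51.7] [341.5 216.1]
scene rail 0.65 [582.1   1.5  13.3] [326.1 213.9]
top insert 0.84 [580.7 245.    0.6] [244.8 183.6]
top insert 0.75 [383.4 470.    1.6] [167.2 248. ]
top insert 0.68 [412.3 178.9   0.1] [264.9 241.3]
top insert 0.63 [473.1 279.4   1.3] [231.7 219.6]
top plain_insert 0.85 [ 437.8 -255.7   -1.7] [413.9 236.3]
top rail_point 0.71 [570.   -1.9  43.3] [328.  187.4]
top stop_face 0.67 [639.7  -8.3  56.3] [330.8 162.5]
top stop_face 0.54 [381.9 469.8   4.5] [166.9 248.5]
top plunger_tip 0.5 [634.8  -1.9  57.4] [328.5 164.1]
top anvil 0.62 [645.9  -8.1   8.8] [330.8 163.2]
top rail 0.51 [574.8   1.1   8.6] [327.1 187.1]
```

View pics/crop1.png

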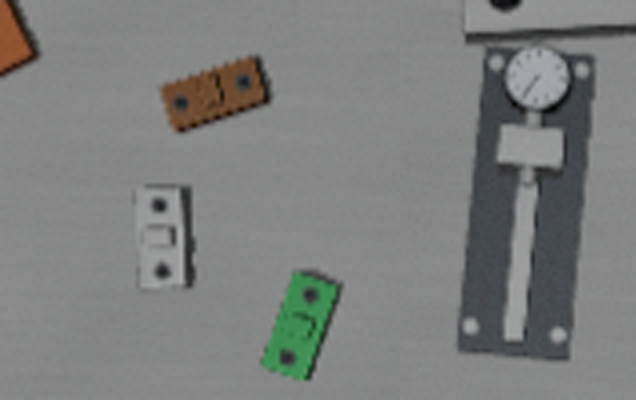

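View pics/crop2.png

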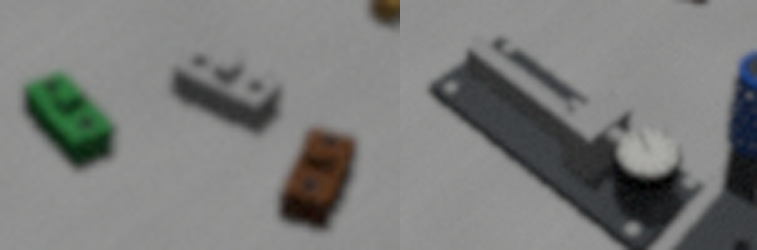

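The close crop confirms the choice: the grey block at (231,219) has a raised nib between two screws. Next I'll fit its pose and the fixture's heading.

```bash
cat > fit.py <<'E'
from h import *
from scipy.optimize import least_squares
np.set_printoptions(precision=2,suppress=True)
im=viewer.read_camera('top'); hsv=cv2.cvtColor(im,cv2.COLOR_RGB2HSV); g=im.astype(float).mean(2)
# insert area gray profile
def soft_rect(img,box,z,L,W,x0,fg_bright=True,R=6):
    pass
print(g[202:236,220:243].astype(int)[::3])
print(g[125:216:10,308:352:2].astype(int))
for n in('insert','plain_insert'):
    for d in viewer.silhouettes(n,'top'):
        m=d['mask'];v,u=np.nonzero(m);print(n,d['confidence'],m.sum(),u.mean(),v.mean())
E
python3 fit.py
```

```text
[[132 132 135 131 132 131 135 136 136 133 137 132 133 135 133 134 134 136
  134 135 133 134 135]
 [132 132 134 133 132 133 131 134 132 130 133 131 133 134 135 132 133 134
  134 137 136 135 137]
 [137 136 137 122 143 149 153 153 154 152 152 152 153 153 154  61  40  75
  135 135 136 136 137]
 [137 136 137 130 148 150 152 129  70  39  31  84 148 153 154  99  49  66
  132 135 133 136 134]
 [136 137 135 136 150 150 150 155 154 154 154 153 152 154 157 128  57  59
  132 136 134 137 133]
 [134 135 134 137 147 142 143 135 134 132 135 138  95  71 150 159  63  58
  135 136 135 135 138]
 [134 135 136 134 140 129 145 150 153 152 155 154 128  71 151 160  69  45
   75 131 136 137 137]
 [135 134 135 136 134 146 150 152 155 155 154 154 154 156 156 159  61  43
  118 132 136 133 133]
 [134 133 136 134 128 145 151 154 146  97  66  92 133 153 158 157  70  39
   97 133 135 134 136]
 [136 132 133 135 121 145 153 155 149 114  90  99 139 155 156 158  77  46
   65 130 134 132 135]
 [132 133 132 132 129 125 123 125 130 128 131 136 133 123 127 124 121 120
  126 132 133 136 131]
 [134 133 132 133 130 135 134 132
[... 632 characters left out ...]
 130  72  72  75  74  71  74 153 156 142  76  73  74  73  77  75
  115 134 135 137]
 [139 138  74  71  72  74  73  75 100 154 157  64  73  80  73  76  75  89
  138 138 139 135]
 [133 125 111 161 115  74  76  74 160 158 142  78  77  76  88 141  91 104
  134 133 134 136]
 [136 136 135 134 136 133 136 136 135 137 137 136 137 138 135 137 137 137
  136 138 135 135]]
insert 0.82 311 264.8135048231511 240.90675241157555
insert 0.66 328 242.96646341463415 183.1310975609756
insert 0.55 353 230.75637393767704 218.78753541076486
plain_insert 0.62 1060 477.4169811320755 161.9688679245283
plain_insert 0.59 465 414.6774193548387 235.34623655913978
plain_insert 0.21 214 423.4158878504673 142.18691588785046
```

```bash
cat > fit.py <<'E'
from h import *
from scipy.optimize import least_squares
np.set_printoptions(precision=2,suppress=True)
def axis_angle_line(im):
    g=im.astype(float).mean(2); P=[];
    for v in range(174,208):
        c0=np.interp(v,[165,212],[328.5,324.5]); us=np.arange(int(c0)-6,int(c0)+7); w=np.clip(g[v,us]-80,0,None); w[w<8]=0
        P.append(((us*w).sum()/w.sum(),v,w.sum()))
    return np.array(P)
def fit_rail(im,z=42):
    P=axis_angle_line(im); W=unproj(P[:,:2],z,'top')
    k=np.polyfit(W[:,0],W[:,1],1); r=W[:,1]-np.polyval(k,W[:,0])
    ok=abs(r)<1.5; k=np.polyfit(W[ok,0],W[ok,1],1)
    g=im.astype(float).mean(2)
    return k,np.std(r[ok]),ok.sum()
def grid(im,box,z):
    g=im.astype(float).mean(2);u0,u1,v0,v1=box;V,U=np.mgrid[v0:v1,u0:u1]
    return g[v0:v1,u0:u1].ravel(), np.c_[U.ravel(),V.ravel()]
def fit_insert(im,box,z,x0,L=72,W=34,dark=(0,-1)):
    val,uv=grid(im,box,z); X=unproj(uv,z,'top')[:,:2]
    def loc(p):
        c,s=np.cos(p[2]),np.sin(p[2]); d=X-p[:2]; return np.c_[d@[c,s],d@[-s,c]]
    sg=lambda a:1/(1+np.exp(-a/0.9))
    def model(p):
        l=loc(p); ins=sg(L/2-abs(l[:,0]))*sg(W/2-abs(l[:,1]))
        sd=sg(-l[:,1]*1.0-W/2)*sg(L/2-abs(l[:,0]))
        return 134+(153-134)*ins+(p[3]-134)*sd
    def wt(p):
        l=loc(p); o=np.ones(len(l))
        o[(abs(l[:,1])<10)&(abs(l[:,0])<30)]=0
        o[l[:,1]<-W/2-4]=0
        o[abs(l[:,0])>L/2+6]=0; o[l[:,1]>W/2+10]=0
        o[(l[:,1]<-W/2+2)&(abs(l[:,0])>L/2-5)]=0
        return o
    p=np.array(x0,float)
    for _ in range(6):
        w=wt(p); r=least_squares(lambda q:w*(model(q)-val),p,loss='soft_l1',f_scale=5,x_scale=[1,1,.02,20]); p=r.x
    return p,np.sqrt((r.fun**2).sum()/w.sum())
if __name__=='__main__':
    im=viewer.read_camera('top')
    c=viewer.camera_info('top');print('cam',-c['R'].T@c['t'])
    k,s,n=fit_rail(im);print('rail slope/heading',k,np.arctan(k[0]),s,n)
    p,e=fit_insert(im,(215,248,195,243),26,[473,279,0.0,50]);print('insert',p,e)
    g=im.astype(float).mean(2)
    # screws
    for (u0,u1,v0,v1) in ((225,236,206,214),(225,236,222,234)):
        pass
    print(g[206:234,222:240].astype(int))
    # rail near end and anvil edges along the column
    print(g[198:216,322:328].astype(int).T)
    print(g[146:176,326:335].astype(int).T)
    print(g[146:164,318:345].astype(int))
E
python3 fit.py
```

```text
cam [ 416.2   -12.75 1352.45]
rail slope/heading [-0.07 40.43] -0.07212013183145123 0.3321970558080123 34
insert [472.99 279.86   0.08  40.42] 9.84221889730203
[[134 133 134 133 108 101 103  97  99 100 103 101 114 101 105 106 135 135]
 [134 127 138 143 140 133 134 133 128 130 130 129 135  70  57  71 132 139]
 [135 122 143 151 152 154 155 155 151 152 154 153 153  66  42  69 134 137]
 [134 117 144 149 149 151 123 111 119 142 152 154 153  74  47  69 136 137]
 [133 114 143 148 152 145  82  51  59 101 149 153 153  89  47  65 133 136]
 [138 129 146 152 153 129  74  37  26  85 147 154 155 100  46  68 132 136]
 [140 136 151 150 150 144  98  60  51 110 149 153 154 107  49  66 135 137]
 [133 134 150 152 151 154 140 133 131 141 151 155 154 118  52  62 132 135]
 [135 136 151 148 151 154 152 154 150 152 153 154 153 127  55  60 134 134]
 [135 135 152 151 151 151 155 154 154 156 154 154 154 132  60  58 134 138]
 [133 133 151 151 133 116 113 112 116 126 119 117 154 147  60  63 134 138]
 [135 135 148 143 142 135 133 134 134 137  97  70 151 158  64  58 136 136]
 [135 136 146 137 150 154 154 152 152 15
[... 4072 characters left out ...]
  52  67  70  69  72]
 [ 70  69  72 105 156 151 152 154 152 151 152 154 154 154 154 152 154 151
  151 150 151 129  46  67  73  71  75]
 [ 70  70  72  88 122 121 122 121 129 137 140 148 156 154 154 156 155 149
  154 153 145 106  48  68  69  72  74]
 [ 69  71  72  67  54  59  54  62  85  91 101 122 137 123 118 120 119 118
  123 130 130  95  63  76  74  74  75]
 [ 70  69  71  75  62  56  52  57  51  62  95 119 130 102  57  40  52  51
   58  80  85  69  67  73  73  75  72]
 [ 72  74  70  74  61  60  57  57  55  70 117 130 144 118  74  47  52  53
   54  52  53  54  71  72  71  74  66]
 [ 67  73  69  71  66  67  66  67  64  74 115 135 145 116  68  50  54  55
   55  55  56  60  72  76  72  72  71]]
```

Run:
```python
from fit import *
im=viewer.read_camera('top');g=im.astype(float).mean(2)
C=[]
for b in((226,233,207,214),(227,234,224,231)):
    v0,v1=b[2:];V,U=np.mgrid[v0:v1,b[0]:b[1]];w=np.clip(140-g[v0:v1,b[0]:b[1]],0,None);C.append(((U*w).sum()/w.sum(),(V*w).sum()/w.sum()))
S=unproj(C,26,'top');print(C,S,S.mean(0),np.linalg.norm(S[0]-S[1]),np.arctan2(*(S[0]-S[1])[[1,0]]))
for L in(72,):
  for x0 in([473,279,0,50],[473,279,-.1,50]):
    print(fit_insert(im,(215,248,195,243),26,x0))
# rail end and anvil near edge; anvil centre
print('railend',unproj([(325,208.1)],42,'top'))
print('anvil near',unproj([(322,159.2),(337.5,160.3)],66,'top'),'far',unproj([(323,148.9),(337.5,149.9)],66,'top'))
print('left/right',unproj([(321.8,155),(339.3,155)],66,'top'))
# overlay of scene camera
sc=viewer.read_camera('scene')[:,:,::-1].copy()
def box(p,L,W,z0,z1,im,n,col):
    c,s=np.cos(p[2]),np.sin(p[2])
    for z in(z0,z1):
        q=np.array([[p[0]+c*a-s*b,p[1]+s*a+c*b,z] for a,b in((L/2,W/2),(L/2,-W/2),(-L/2,-W/2),(-L/2,W/2))])
        cv2.polylines(im,[np.round((proj(q,n)*6+2.5)*16).astype(int)],True,col,1,shift=4)
p,_=fit_insert(im,(215,248,195,243),26,[473,279,0,50])
out=[]
for n,i,r in(('top',im[:,:,::-1],(195,245,205,260)),('scene',sc,(135,185,330,385))):
    big=cv2.resize(i,None,fx=6,fy=6,interpolation=cv2.INTER_NEAREST);box(p,72,34,0,26,big,n,(0,0,255))
    out.append(big[r[0]*6:r[1]*6,r[2]*6:r[3]*6])
cv2.imwrite('pics/ov1.png',np.hstack(out))
```

```text
[(np.float64(229.3815108658158), np.float64(210.65781303897896)), (np.float64(230.14930678990405), np.float64(227.33274084607183))] [[497.66 281.99  26.  ]
 [449.51 277.66  26.  ]] [473.59 279.83  26.  ] 48.34523529207751 0.08971173455904405
(array([472.96, 279.88,   0.08,  40.56]), np.float64(9.824512682645754))
(array([472.96, 279.88,   0.08,  40.56]), np.float64(9.824547208279608))
railend [[510.89   5.15  42.  ]]
anvil near [[646.91  16.74  66.  ]
 [644.76 -26.95  66.  ]] far [[676.46  14.67  66.  ]
 [674.5  -26.3   66.  ]]
left/right [[658.91  17.61  66.  ]
 [660.01 -31.69  66.  ]]
```

View pics/ov1.png

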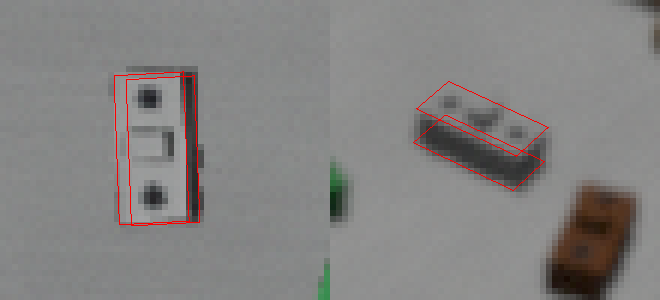

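The overlay fits the insert in both views: centre about (473.3, 279.8), yaw about 0.085. The fixture checks out too: rail end at x=510.9, stop at about 645.7 and 135 mm between them as specified, heading about −0.07. I'll check the heading against the base plate edges, then approach.

```bash
cat >> h.py <<'E'
def rot(yaw,flip=False):
    y=np.array([-np.sin(yaw),np.cos(yaw),0])*(-1 if flip else 1); x=np.array([0,0,-1.])
    return Ro.from_matrix(np.c_[x,y,np.cross(x,y)]).as_rotvec()
E
python3 - <<'E'
from fit import *
im=viewer.read_camera('top');g=im.astype(float).mean(2)
for side in(-1,1):
    P=[]
    for v in range(140,206):
        c0=np.interp(v,[130,212],[331,326.5]); r=g[v]
        u0=c0+side*16; us=np.linspace(c0+side*12.5,c0+side*21,200); y=np.interp(us,np.arange(640),r)
        k=np.nonzero(y>104)[0]
        if len(k): P.append((us[k[0]],v))
    W=unproj(P,12,'top');k=np.polyfit(W[:,0],W[:,1],1)
    for _ in range(4):
        r=W[:,1]-np.polyval(k,W[:,0]);ok=abs(r)<1;k=np.polyfit(W[ok,0],W[ok,1],1)
    print(side,k,ok.sum(),np.polyval(k,571),np.std(r[ok]))
for yaw,p in((.085,(473.3,279.8)),(-.07,(571,-.8)),(-.07,(608,-4))):
  for f in(0,1):
    for z in(3,46,200): print(f,z,kin.ik([*p,z],rot(yaw,f)))
print(rot(0),rot(0,1))
E
```

```text
-1 [-0.07 82.4 ] 62 44.493243728986876 0.4218135598018051
1 [-0.07 -3.95] 57 -46.201461904962414 0.515633281529983
0 3 [ 0.05  0.83 -0.87  1.93  0.88  0.82  0.35]
0 46 [ 0.04  0.72 -0.83  1.92  0.73  0.83  0.46]
0 200 [ 0.22  0.58 -1.1   1.82  0.58  1.11  0.57]
1 3 [-0.09  0.73 -0.66  1.94  0.68  0.71 -2.64]
1 46 [ 0.02  0.71 -0.8   1.92  0.7   0.82 -2.66]
1 200 [ 0.2   0.55 -1.05  1.82  0.54  1.09 -2.54]
0 3 [ 0.5   0.79 -0.75  1.88  0.77  0.78  0.82]
0 46 [ 0.49  0.7  -0.73  1.87  0.64  0.81  0.92]
0 200 [ 0.64  0.54 -0.94  1.77  0.49  1.08  1.04]
1 3 [ 0.18  0.66 -0.31  1.9   0.33  0.62 -1.97]
1 46 [ 0.23  0.6  -0.38  1.89  0.32  0.71 -1.97]
1 200 [ 0.4   0.42 -0.58  1.79  0.27  1.01 -1.92]
0 3 [ 0.53  0.87 -0.82  1.79  0.82  0.87  0.82]
0 46 [ 0.52  0.78 -0.79  1.78  0.7   0.89  0.9 ]
0 200 [ 0.56  0.57 -0.84  1.68  0.47  1.1   1.08]
1 3 [ 0.16  0.7  -0.28  1.81  0.29  0.67 -1.92]
1 46 [ 0.21  0.64 -0.34  1.8   0.3   0.75 -1.93]
1 200 [ 0.35  0.48 -0.53  1.7   0.27  1.04 -1.91]
[0.   1.57 0.  ] [ 2.22  0.   -2.22]
```

Run:
```python
from h import *
np.set_printoptions(precision=3,suppress=True)
j=robot.observe()['joints'].copy(); j[0]=-0.5; j[1]-=.05
robot.goto_joints(j); s=robot.observe();print(s['t'],s['tcp_pos'],s['joints'])
for f in(0,1):
    print(f,kin.ik([473.3,279.8,100],rot(.085,f)))
```

```text
4.8083 [587.109 287.606 247.17 ] [-0.499  0.417 -0.011  1.603  0.006  1.071 -0.056]
0 [-0.392  0.468 -0.253  1.927  0.164  0.767  0.918]
1 [-0.859  0.459  0.332  1.958 -0.212  0.757 -1.891]
```

Run:
```python
from h import *
np.set_printoptions(precision=3,suppress=True)
robot.movep([473.3,279.8,110],rot(.085)); grip(0.75)
s=robot.observe();print(s['t'],s['tcp_pos'],s['joints'],s['contact_force'],s['grip_width'])
a=viewer.read_camera('top');b=viewer.read_camera('scene')
cv2.imwrite('pics/ap.png',np.hstack([cv2.resize(a[170:270,180:300],(400,333)),cv2.resize(b[90:200,290:410],(400,333))])[:,:,::-1])
```

```text
6.2583 [473.373 279.868 110.08 ] [-0.389  0.453 -0.256  1.921  0.157  0.787  0.923] [0.709 0.311 0.143] 0.7516998601975611
```

View pics/ap.png

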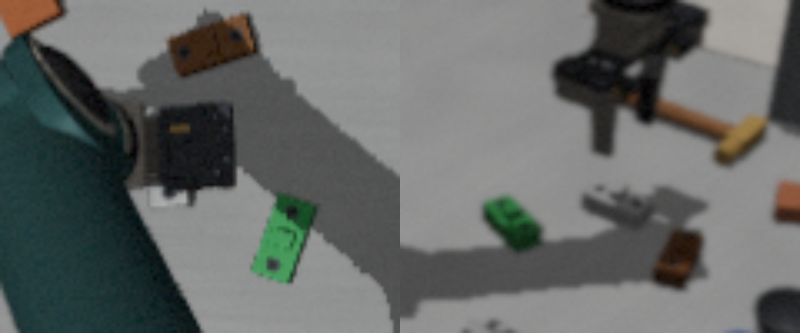

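The fingers are open above the grey insert and straddle its short dimension, with the brown and green look-alikes clear of them. Descending to grip.

Run:
```python
from h import *
np.set_printoptions(precision=3,suppress=True)
robot.servo_line([473.3,279.8,30],feed=120); robot.servo_line([473.3,279.8,4],feed=50)
s=robot.observe();print(s['t'],s['tcp_pos'],s['contact_force'])
grip(0.2,40)
s=robot.observe();print(s['t'],s['tcp_pos'],s['contact_force'],s['wrist_torque'],s['grip_width']*92)
robot.servo_line([473.3,279.8,60],feed=80)
s=robot.observe();print(s['t'],s['tcp_pos'],s['contact_force'],s['wrist_torque'],s['grip_width']*92)
a=viewer.read_camera('top');b=viewer.read_camera('scene')
cv2.imwrite('pics/gr.png',np.hstack([cv2.resize(a[170:270,180:300],(400,333)),cv2.resize(b[90:200,290:410],(400,333))])[:,:,::-1])
```

```text
7.8417 [473.206 279.835   3.794] [-0.108  0.316 -0.546]
8.4667 [473.346 279.845   4.11 ] [0.153 0.056 0.734] [-0.004 -0.111 -0.046] 33.836710470304475
9.3167 [473.065 279.51   59.801] [-0.221 -0.626 -5.594] [ 0.088 -0.134 -0.019] 33.9386499694811
```

View pics/gr.png

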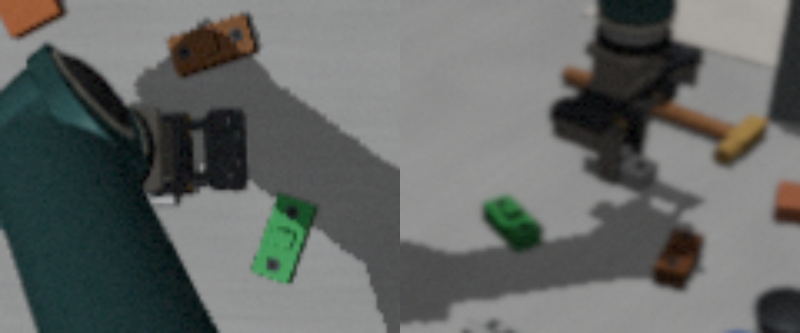

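Gripped: the width is 33.9 mm and the weight 5.6 N, as expected. Moving over rail_point and setting it down under force watch.

```bash
cat >> h.py <<'E'
H=-0.071; D=np.array([np.cos(H),np.sin(H)]); RP=np.array([570.9,-0.85])
E
python3 - <<'E'
from h import *
np.set_printoptions(precision=3,suppress=True)
robot.servo_line([473.3,279.8,120],feed=150)
print(kin.ik([*RP,110],rot(H)))
robot.movep([*RP,110],rot(H))
robot.servo_line([*RP,60],feed=80)
s=robot.observe();print(s['t'],s['tcp_pos'],s['contact_force'],s['wrist_torque'],s['joints'],s['grip_width']*92)
a=viewer.read_camera('top');b=viewer.read_camera('scene')
cv2.imwrite('pics/pl.png',np.hstack([cv2.resize(a[130:230,260:380],(400,333)),cv2.resize(b[140:250,270:390],(400,333))])[:,:,::-1])
E
```

```text
[ 0.067  0.474 -0.158  1.875  0.1    0.8    1.356]
11.8833 [571.194  -0.85   60.051] [-0.633 -0.52  -5.099] [ 0.081 -0.119  0.031] [ 0.057  0.547 -0.146  1.899  0.118  0.703  1.342] 33.76071731776734
```

View pics/pl.png

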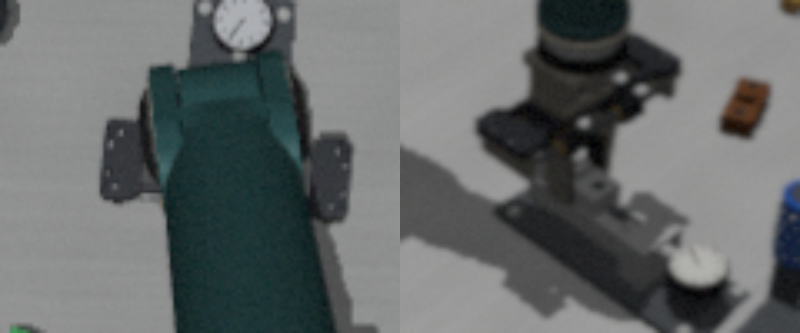

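The insert is over the rail, aligned with it and short of the plunger. Lowering in steps until contact.

Run:
```python
from h import *
np.set_printoptions(precision=2,suppress=True)
robot.servo_line([*RP,48.5],feed=40)
robot.hold(.2); f0=robot.observe()['contact_force'];print(f0)
for z in np.arange(48,43.4,-.5):
    robot.servo_line([*RP,z],feed=10); robot.hold(.1); s=robot.observe()
    print(z,s['tcp_pos'],s['contact_force'],s['wrist_torque'])
    if s['contact_force'][2]-f0[2]>4.5: break
print(s['t'])
b=viewer.read_camera('scene')
cv2.imwrite('pics/dn.png',cv2.resize(b[150:250,280:380],(600,600),interpolation=cv2.INTER_CUBIC)[:,:,::-1])
```

```text
[-0.04 -0.34 -5.41]
48.0 [570.9   -0.83  48.03] [ 0.64  0.36 -5.87] [ 0.04 -0.17  0.01]
47.5 [570.9   -0.88  47.48] [-0.26 -0.15 -5.03] [ 0.04 -0.1  -0.02]
47.0 [570.88  -0.84  47.  ] [-0.33  1.07 -5.49] [ 0.06 -0.15 -0.05]
46.5 [570.9   -0.85  46.48] [ 0.72  0.1  -4.26] [ 0.11 -0.12 -0.02]
46.0 [571.07  -0.84  46.18] [ 0.36 -0.96 -3.85] [ 0.03 -0.09 -0.01]
45.5 [571.09  -0.84  46.12] [-3.66 -0.83  6.17] [-0.    0.56  0.04]
14.7167
```

View pics/dn.png

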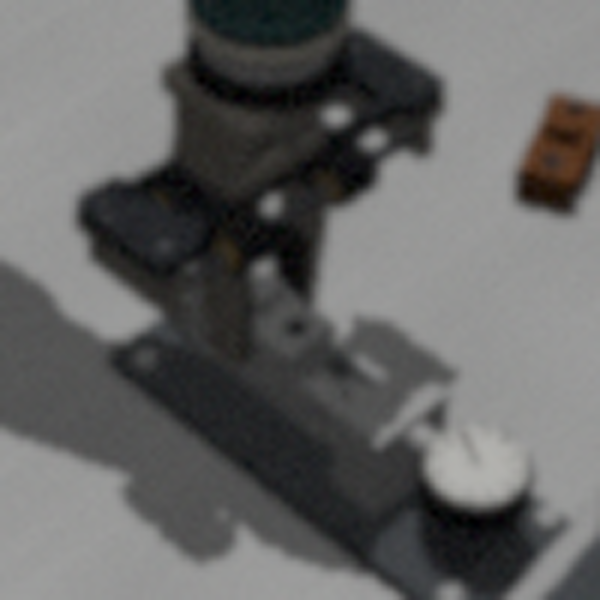

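Contact came at z≈46.1, exactly where the rail top should be. I'll release, step aside and check the placement from above.

Run:
```python
from h import *
np.set_printoptions(precision=3,suppress=True)
robot.servo_line([*RP,46],feed=10)
grip(0.6)
s=robot.observe();print(s['t'],s['tcp_pos'],s['contact_force'],s['grip_width'])
robot.servo_line([*RP,130],feed=120)
j=robot.observe()['joints'].copy(); j[0]-=.45; robot.goto_joints(j)
s=robot.observe();print(s['t'],s['tcp_pos'],s['contact_force'])
a=viewer.read_camera('top')
for n in('insert','rail_point','plunger_tip'):
    for d in viewer.pinpoint(n,'top')[:4]: w=c2w(d['at'],'top');print(n,round(d['confidence'],2),w,proj(w,'top')[0])
b=viewer.read_camera('scene')
for d in viewer.pinpoint('insert','scene')[:4]: w=c2w(d['at'],'scene');print(n,round(d['confidence'],2),w)
np.save('a.npy',a)
cv2.imwrite('pics/rel.png',np.hstack([cv2.resize(a[140:220,295:360],(390,480),interpolation=cv2.INTER_CUBIC),cv2.resize(b[180:250,295:352],(390,480),interpolation=cv2.INTER_CUBIC)])[:,:,::-1])
```

```text
15.5167 [571.006  -0.825  45.981] [ 0.338  0.432 -0.143] 0.6033493938656679
17.3667 [514.641 245.345 129.003] [-0.349 -1.002  0.272]
insert 0.79 [571.79   -2.534  40.523] [328.237 186.91 ]
insert 0.55 [412.855 176.649   0.671] [265.641 241.113]
insert 0.47 [660.944 442.147   1.49 ] [181.33  155.706]
insert 0.18 [633.898  -4.03   58.52 ] [329.269 164.368]
rail_point 0.63 [571.027   3.219  45.93 ] [326.196 186.905]
rail_point 0.3 [645.792  -5.917  12.983] [330.053 162.958]
plunger_tip 0.5 [636.028  -0.269  58.423] [327.958 163.601]
plunger_tip 0.81 [571.818  -2.03   40.984]
plunger_tip 0.79 [582.634 249.989   1.054]
plunger_tip 0.73 [646.34   -3.734  11.032]
plunger_tip 0.71 [410.712 178.556  -0.929]
```

View pics/rel.png

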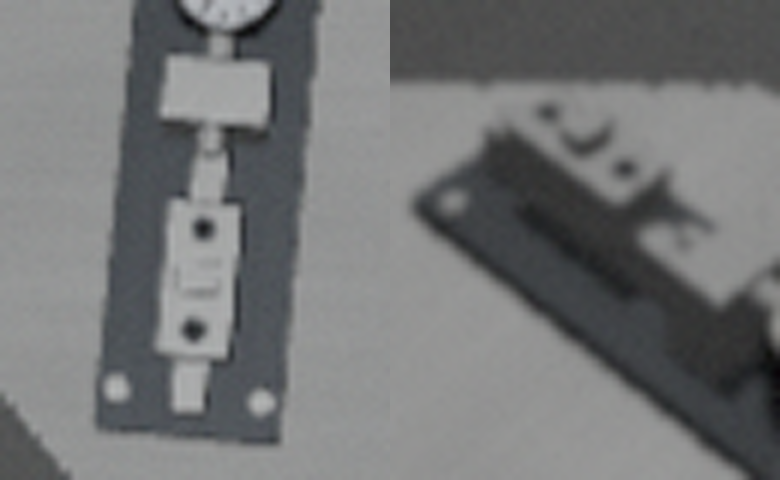

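It sits flat on the rail, centred, nib up and clear of the plunger. I'll measure its yaw relative to the fixture.

Run:
```python
from fit import *
im=np.load('a.npy');g=im.astype(float).mean(2)
val,uv=grid(im,(316,342,170,204),68);X=unproj(uv,68,'top')[:,:2]
sg=lambda a:1/(1+np.exp(-a/1.1))
def F(p):
    c,s=np.cos(p[2]),np.sin(p[2]);d=X-p[:2];l=np.c_[d@[c,s],d@[-s,c]]
    w=((abs(l[:,1])>9)&(abs(l[:,1])<25)&(abs(l[:,0])<44)).astype(float)
    ins=sg(36-abs(l[:,0]))*sg(17-abs(l[:,1]));return w*(72+82*ins-val)
p=np.array([571,-1,-.07])
r=least_squares(F,p,loss='soft_l1',f_scale=8,x_scale=[1,1,.02]);print('insert',r.x)
C=[]
for cu,cv in((329,178),(327.3,194.8)):
    V,U=np.mgrid[int(cv)-3:int(cv)+4,int(cu)-3:int(cu)+4];w=np.clip(135-g[V,U],0,None);C.append(((U*w).sum()/w.sum(),(V*w).sum()/w.sum()))
S=unproj(C,68,'top');print(S,S.mean(0),np.arctan2(*(S[0]-S[1])[[1,0]]))
A=unproj([(322,159.2),(337.5,160.3)],66,'top')
```

```text
insert [570.99  -0.77  -0.07]
[[594.6   -2.73  68.  ]
 [546.95   0.85  68.  ]] [570.77  -0.94  68.  ] -0.07485993403304576
```

Measured centre is (570.9, −0.9) and yaw −0.072, against the rail's −0.071, so it is aligned. Returning to regrip, then sliding under force watch.

Run:
```python
from h import *
np.set_printoptions(precision=2,suppress=True)
robot.movep([*RP,130],rot(H))
robot.servo_line([*RP,75],feed=120); robot.servo_line([*RP,46.1],feed=60)
s=robot.observe();print(s['t'],s['tcp_pos'],s['contact_force'],s['joints'])
grip(0.2,55); robot.hold(.2)
s=robot.observe();print(s['t'],s['tcp_pos'],s['contact_force'],s['wrist_torque'],s['grip_width']*92)
def go(d,feed):
    p=RP+D*d; robot.servo_line([*p,46.1],feed=feed); robot.hold(.08); s=robot.observe()
    f=s['contact_force']; F=-(f[:2]@D); print(d,round((s['tcp_pos'][:2]-RP)@D,2),round(s['tcp_pos'][2],2),'push',round(F,1),'z',round(f[2],1),'mom',s['wrist_torque']); return F,s
for d in(8,16,23,27,30,33,35): F,s=go(d,30)
print(s['t'])
```

```text
19.9083 [570.84  -0.89  45.86] [-0.05  0.04  0.51] [-0.05  0.56 -0.01  1.91  0.    0.67  1.44]
20.5583 [571.13  -0.82  46.4 ] [-0.81  0.79  3.15] [ 0.04 -0.06  0.01] 33.46290300609931
8 7.07 46.41 push 4.7 z 6.4 mom [0.15 0.63 0.01]
16 15.1 46.4 push 4.1 z 6.2 mom [0.1  0.64 0.03]
23 22.08 46.4 push 3.8 z 5.7 mom [0.17 0.59 0.01]
27 25.34 46.38 push 5.8 z 8.7 mom [ 0.16  0.98 -0.07]
30 26.86 46.41 push 10.1 z 13.4 mom [0.17 1.77 0.03]
33 29.42 46.38 push 11.0 z 13.7 mom [ 0.2   2.01 -0.05]
35 30.83 46.41 push 12.6 z 14.5 mom [0.19 2.45 0.02]
23.3917
```

The plunger was met at 25 mm, as predicted. The hand is pressing down a little (14 N), so I'll ease that while I keep pushing.

```bash
cat > go.py <<'E'
from h import *
np.set_printoptions(precision=2,suppress=True)
def go(d,z,feed=15):
    p=RP+D*d; robot.servo_line([*p,z],feed=feed); robot.hold(.1); s=robot.observe()
    f=s['contact_force']; F=-(f[:2]@D); print(round(d,1),z,'act',round((s['tcp_pos'][:2]-RP)@D,2),round(s['tcp_pos'][2],2),'push',round(F,1),'lat',round(f[:2]@[-D[1],D[0]],1),'z',round(f[2],1),'mom',s['wrist_torque']); return F,s
E
python3 - <<'E'
from go import *
go(35,46.5);go(35,46.8)
for d in(37,39,40,41,42):
    F,s=go(d,46.8)
    if F>20: break
print(s['t'],s['grip_width']*92, Ro.from_matrix(Ro.from_rotvec(rot(H)).as_matrix().T@Ro.from_rotvec(s['tcp_rot']).as_matrix()).as_rotvec())
E
```

```text
35 46.5 act 30.83 46.43 push 11.8 lat -1.0 z 12.7 mom [ 0.19  2.25 -0.01]
35 46.8 act 30.85 46.48 push 11.6 lat -0.2 z 10.0 mom [0.22 2.01 0.01]
37 46.8 act 32.68 46.46 push 11.3 lat 0.8 z 10.9 mom [0.23 2.13 0.02]
39 46.8 act 34.36 46.47 push 11.7 lat 0.3 z 12.0 mom [0.24 2.23 0.01]
40 46.8 act 35.01 46.49 push 13.1 lat 0.1 z 12.4 mom [ 0.23  2.47 -0.02]
41 46.8 act 35.88 46.48 push 13.7 lat 0.4 z 13.0 mom [0.21 2.58 0.  ]
42 46.8 act 36.73 46.49 push 13.8 lat -0.3 z 12.6 mom [ 0.21  2.63 -0.01]
25.9083 33.43117386062628 [-0.    0.01 -0.  ]
```

Pushing is normal, but the tool pitches about 0.01 rad under load. I'll correct the commanded tilt so the insert stays flat.

```bash
cat > go.py <<'E'
from h import *
np.set_printoptions(precision=4,suppress=True)
yx=np.array([-np.sin(H),np.cos(H),0])
def tilt(s): return (Ro.from_rotvec(s['tcp_rot'])*Ro.from_rotvec(rot(H)).inv()).as_rotvec()
def go(d,z,a=0,feed=15):
    p=RP+D*d; robot.servo_line([*p,z],feed=feed,rotation=(Ro.from_rotvec(yx*a)*Ro.from_rotvec(rot(H))).as_rotvec()); robot.hold(.1); s=robot.observe()
    f=s['contact_force']; F=-(f[:2]@D); print(round(d,1),z,a,'act',round((s['tcp_pos'][:2]-RP)@D,2),round(s['tcp_pos'][2],2),'push',round(F,1),'lat',round(f[:2]@[-D[1],D[0]],1),'z',round(f[2],1),'mom',s['wrist_torque'],'tilt',tilt(s)); return F,s
E
python3 - <<'E'
from go import *
print(tilt(robot.observe()))
for a in(-.006,-.012,-.018):
    F,s=go(42,46.8,a)
print(s['t'])
E
```

```text
[0.0003 0.011  0.0004]
42 46.8 -0.006 act 36.83 46.43 push 14.0 lat -0.5 z 12.7 mom [0.3174 2.643  0.0637] tilt [-0.0001  0.0048  0.0004]
42 46.8 -0.012 act 36.88 46.41 push 13.2 lat 0.3 z 12.8 mom [0.2934 2.7567 0.0348] tilt [-0.0005 -0.0012  0.0003]
42 46.8 -0.018 act 36.95 46.4 push 11.3 lat -0.5 z 13.2 mom [ 0.3057  2.8927 -0.0143] tilt [-0.0009 -0.0072  0.0003]
26.9583
```

Run:
```python
from go import *
F,s=go(42,47.4,-.011); F,s=go(42,48.0,-.011)
for d in(43,44,45,46):
    F,s=go(d,48.0,-.011)
    if F>18: break
print(s['t'])
```

```text
42 47.4 -0.011 act 36.82 46.39 push 11.2 lat 0.6 z 9.1 mom [0.2812 2.3275 0.0317] tilt [-0.0005 -0.      0.0004]
42 48.0 -0.011 act 36.85 46.43 push 9.1 lat 1.3 z 4.0 mom [0.3158 2.036  0.0151] tilt [-0.0004 -0.0001  0.0003]
43 48.0 -0.011 act 36.8 46.4 push 12.6 lat 0.5 z 7.2 mom [ 0.3348  2.5415 -0.0332] tilt [-0.0004  0.0021  0.0004]
44 48.0 -0.011 act 37.56 46.44 push 13.0 lat 0.4 z 8.0 mom [0.3609 2.7612 0.0277] tilt [-0.0004  0.0026  0.0004]
45 48.0 -0.011 act 38.4 46.41 push 14.2 lat 0.9 z 8.2 mom [ 0.2952  2.7826 -0.0179] tilt [-0.0004  0.0029  0.0004]
46 48.0 -0.011 act 39.12 46.41 push 14.3 lat 0.1 z 8.8 mom [0.2924 2.9806 0.0507] tilt [-0.0004  0.0035  0.0005]
29.0583
```

Run:
```python
from go import *
for d in(47,48,49,50,51):
    F,s=go(d,48.5,-.015)
    if F>21: break
print(s['t'],s['grip_width']*92)
```

```text
47 48.5 -0.015 act 39.13 46.43 push 16.8 lat -0.5 z 9.1 mom [0.417  3.2591 0.0364] tilt [-0.0006  0.0016  0.0004]
48 48.5 -0.015 act 39.11 46.41 push 19.2 lat 0.8 z 10.4 mom [ 0.3618  3.8811 -0.0051] tilt [-0.0006  0.0037  0.0005]
49 48.5 -0.015 act 39.14 46.42 push 20.9 lat -0.4 z 13.7 mom [0.4544 4.3879 0.0014] tilt [-0.0005  0.0058  0.0006]
50 48.5 -0.015 act 39.13 46.4 push 24.2 lat 0.8 z 16.1 mom [0.3918 4.9734 0.0499] tilt [-0.0005  0.0079  0.0005]
30.4583 33.88578241353924
```

It is home: TCP travel stopped dead at 39.1 mm (39 expected) while the push rose to 24 N. I'll trim the downforce and tilt, then inspect.

Run:
```python
from go import *
F,s=go(50.5,49.5,-.022); F,s=go(51,50,-.023); robot.hold(.4); F,s=go(51,50,-.023)
print(s['t'],s['joints'])
b=viewer.read_camera('scene');a=viewer.read_camera('top')
for n in('insert','plunger_tip'):
    for d in viewer.pinpoint(n,'scene')[:4]: w=c2w(d['at'],'scene');print(n,round(d['confidence'],2),w)
cv2.imwrite('pics/home.png',np.hstack([cv2.resize(b[170:250,290:370],(480,480),interpolation=cv2.INTER_CUBIC),cv2.resize(a[130:210,300:350],(300,480),interpolation=cv2.INTER_CUBIC)])[:,:,::-1])
cv2.imwrite('pics/full.png',b[:,:,::-1])
```

```text
50.5 49.5 -0.022 act 39.22 46.44 push 22.3 lat 0.2 z 10.7 mom [ 0.5728  4.7419 -0.0659] tilt [-0.001   0.0018  0.0005]
51 50 -0.023 act 39.18 46.41 push 22.1 lat 0.8 z 7.4 mom [0.5657 4.7861 0.0231] tilt [-0.001   0.002   0.0006]
51 50 -0.023 act 39.19 46.44 push 21.8 lat 0.4 z 7.8 mom [ 0.5321  4.772  -0.0199] tilt [-0.001   0.0019  0.0006]
31.9083 [-0.0481  0.6118 -0.0021  1.812   0.0032  0.7198  1.4481]
insert 0.63 [582.834  248.5434   3.2352]
insert 0.57 [410.1918 174.3758  -2.3091]
insert 0.53 [610.9539  -1.386   42.754 ]
```

View pics/home.png

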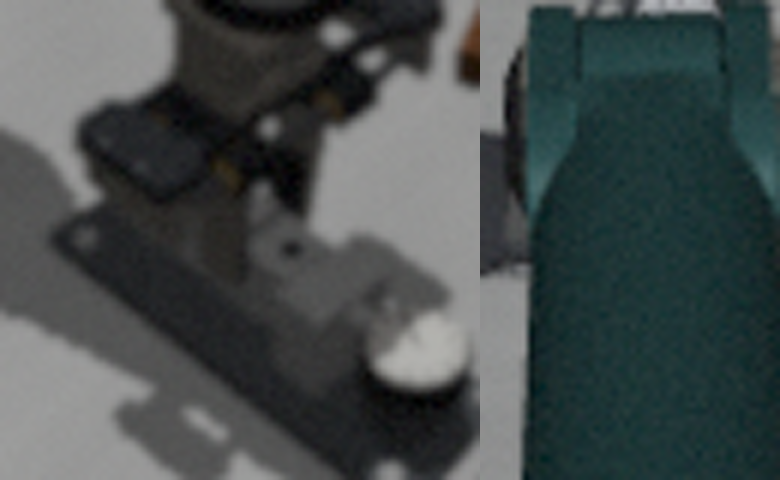

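The picture shows the insert's leading end against the stop block with no gap and no plunger visible, at about (340, 300) in the crop. The network puts the insert at x=611, against about 610 expected. I'll firm up slightly, confirm it is steady, and hand in.

Run:
```python
from go import *
F,s=go(52,50.3,-.025); robot.hold(.6); s=robot.observe()
f=s['contact_force'];print(s['t'],'push',-(f[:2]@D),'z',f[2],'along',(s['tcp_pos'][:2]-RP)@D,tilt(s),s['grip_width']*92)
if 18<-(f[:2]@D)<32: robot.job_done(); print('done')
```

```text
52 50.3 -0.025 act 39.22 46.44 push 24.0 lat -0.0 z 8.6 mom [ 0.5944  5.1642 -0.0272] tilt [-0.0012  0.002   0.0006]
33.0583 push 24.138608946603753 z 8.719116364676706 along 39.20833373492473 [-0.0011  0.002   0.0006] 33.62927480383463
the job is handed in; nothing more can be done
done
```

The insert with the nib is home on the hard stop and the gripper is still holding it there. The job was handed in at 33 s of the 61 s allowed; it reports no verdict.

- **Placing:** I picked the grey insert at top-view pixel (231,219) and set it on the rail at rail_point. I let go and checked it from above: centred within about 1 mm, yaw −0.072 to −0.075 rad against the rail's −0.071, nib up, clear of the plunger.
- **Sliding:** After regripping, I slid it along the rail. It met the plunger at about 25 mm and stopped dead at 39.1–39.2 mm of travel (39 expected).
- **Last checks:** The push was steady at 24 N, with about 9 N downward and almost no side force. Tool tilt was 0.002 rad and the grip width 33.6 mm. The scene picture shows the end against the stop, and the network put the insert at x=611 (about 610 expected).
- **During the slide:** The tool pitched about 0.01 rad and pressed down with up to 16 N. I trimmed both before handing in.
- **Not confirmed:** The top camera was blocked by the arm at the end. Flushness and squareness therefore rest on the dead stop, the scene view and the alignment measured earlier. I also did no separate final check that the bystanders stayed put; the hand worked clear of them and no unexpected contact showed.

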